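# Press the reagent stoppers home in order

## Robot

A 7-joint arm with a two-finger parallel gripper is mounted at the origin on the work surface. World frame = base frame: x ahead of the robot, y to its left, z up, the work surface at z = 0. Lengths are in mm, angles in rad, forces in N, time in s.
With the tool pointing down it reaches from about 400 to 900 mm from the base axis. Payload 5.5 kg.
Tool frame: the origin (TCP) lies midway between the tips of the shut fingers; the grasp point (between the pads) lies ctrl.grip_depth behind it (ctrl.grip_depth is the distance from the TCP to the grasp point, in mm); z points along the fingers, y is the direction in which the jaws open and shut (so a half turn about z gives the same grasp; the last joint's range is limited). The gripper opens to 92 mm and grips with 3 to 60 N. Pads are 19 mm wide; open, the fingers measure 130 mm over their backs; the gripper's body (75 mm by 190 mm) begins 47 mm behind the grasp point.
Start: joints at [1.42, 0.501, -0.427, 1.55, 0.221, 1.138, -0.21], TCP at [261.392, -595.125, 205.129] pointing down, gripper open.
Joint ranges: [-2.88, 2.88], [-0.31, 2.03], [-1.54, 1.56], [0.2, 2.42], [-1.41, 4.55], [0.19, 2.02], [-2.57, 2.57]. Speed limits (rad/s): [2.57, 2.57, 3.14, 3.14, 3.14, 3.14, 3.14].

## Interface

Orientations are given as a unit quaternion [w, x, y, z].
In Python, from station import ctrl gives the robot as it stands.
- The arm moves only by the tool drive_tool, never from a script. Its argument "targets" is a list of rows, each an object with "delta_rot": the turn, a rotation vector about the tool's x, y, z in rad, a list of three; "translation": the shift along the tool's x, y, z in m, a list of three; "hand": the gripper command: -1 is fully open, 1 is shut, values between are in proportion. A call has exactly 10 rows; each row shifts and turns the pose as measured when the row begins, along the tool's axes as they then stand; what a row does not reach is not made up. A row lasts 1/10 s, in which the tool goes at most 50 mm and 8.59 degrees, less where a joint would pass 70% of its speed; a pose out of reach is approached as far as the arm can. A call is refused whole if a number of a shift passes 0.05 or a number of a turn 0.15, either way. A call with a gripper value outside its range is refused whole. The fingers move at their own pace and stop on an object; "force" is the grip in N (left out, the last holds). Time passes only in rows, so rows that do not move let the fingers close, or fill a call up. It gives the time, the measured TCP pose, the force and the opening at its end, in the units of the state.
- ctrl.get_obs(): the state, without advancing time (a new reading comes with each control period).
- ctrl.capture(name): name is "scene" or "top" or "wrist"; returns a dict with "pixels" (400x640x3 uint8, blue, green, red), "depth" (400x640 float32, mm along the optical axis (not along the pixel's ray), 0 where there is no reading), "mtx" (3x3 intrinsics, pixels), "R" (3x3) and "t" (3): a world point X has camera coordinates R X + t. Camera axes: x right, y down, z forward; pixel columns grow to the right and rows downward; lengths in mm; the calibration is good to about 2 mm. A picture is of the moment at which its call begins.
- ctrl.hand_in(): hands the job in, once; it reports no verdict.
Trained networks look in a picture, given as the dict that the camera call returned (one of the last four; its "shot" number tells which), for a name from the list of things; names that differ only in an ending like _2 or _b are one class to them, and where a whole thing is asked for, a point or a joint stands for the part that bears it (a point fixed in the world has none). Each returns a list of dicts, best first, with "confidence" (0 to 1); they miss things now and then, are a little off and sometimes report something else, mostly with a low value. They report only what shows in the picture. A call takes as long as a camera call. They do not tell look-alikes from the thing itself.
- ctrl.trace(picture, query): "pixels" (400x640 bool, what is visible of it) and "centre" ([column, row] in pixels, amid what is visible of it).
The state is a dict: "time_s": time; "qpos": joint angles; "qd": joint speeds; "tau": joint torques, N m; "eef_pos": TCP position; "tool_rot": TCP orientation; "contact_force": force on the tool from outside, world axes, zero at the start; "ft_torque": the same for the moment, N m; "opening": opening from 0.0 (shut) to 1.0 (fully open).
Only numpy, scipy, OpenCV 4.12 (cv2) and the standard library are available. Lean on these libraries where they do the work, as an engineer would, in place of code of your own. Each camera call takes 0.05 s, during which the arm holds its last target.

## Task

Close the three open reagent bottles in the white tray: with a fingertip, gently press the raised stoppers fully down onto their bottles' mouths in this order: red, then blue, then yellow. Leave every bottle standing in its place, lifting or tipping none, and leave the two closed bottles and the other things on the bench alone.

Things in the scene. Friction and masses are not known exactly. Their poses are not given: they have to be found in the camera images.
- tray: White plastic spill tray, 220 x 320 mm (its x, y), walls 22 mm high and 5 mm thick, fixed to the bench; origin at the centre of its underside, inner floor 5 mm up. The five bottles stand loose in it, in any arrangement. Well clear of it stand, fixed, a white vacuum pump (left end of the bench, 245 mm tall), a wooden test-tube rack (back left, 134 mm tall) and a grey stirrer (back right, 85 mm tall).
- red_bottle: Loose amber glass reagent bottle with a red stopper, diameter 60 mm, mouth of the neck 105 mm above its foot, about 0.35 kg; origin at the centre of its underside, z up its axis.
- red_stopper_top (a point): Centre of the flat top (18 mm across) of the red stopper: a rubber teat 24 mm across and 20 mm tall on a cap 32 mm across and 8 mm thick, so this point lies 28 mm above the cap's underside. It rides down with the stopper; the teat itself yields only under more than 6 N (2.5 N per further mm, 6 mm at most) and springs back.
- red_stopper (a joint): How far the red stopper has been pushed straight down, in m: 0 = underside of its cap 12 mm above the bottle's mouth, 0.012 = home, cap resting on the mouth (a hard stop). Starts at 0 to 0.002. Friction of about 4 N holds it wherever it is left; it does not spring back.
- blue_bottle: Loose clear glass reagent bottle with a blue stopper, diameter 58 mm, mouth of the neck 90 mm above its foot, about 0.35 kg; origin at the centre of its underside, z up its axis.
- blue_stopper_top (a point): Centre of the flat top (18 mm across) of the blue stopper: a rubber teat 24 mm across and 20 mm tall on a cap 32 mm across and 8 mm thick, so this point lies 28 mm above the cap's underside. It rides down with the stopper; the teat itself yields only under more than 6 N (2.5 N per further mm, 6 mm at most) and springs back.
- blue_stopper (a joint): How far the blue stopper has been pushed straight down, in m: 0 = underside of its cap 12 mm above the bottle's mouth, 0.012 = home, cap resting on the mouth (a hard stop). Starts at 0 to 0.002. Friction of about 4 N holds it wherever it is left; it does not spring back.
- yellow_bottle: Loose amber glass reagent bottle with a yellow stopper, diameter 62 mm, mouth of the neck 118 mm above its foot, about 0.35 kg; origin at the centre of its underside, z up its axis.
- yellow_stopper_top (a point): Centre of the flat top (18 mm across) of the yellow stopper: a rubber teat 24 mm across and 20 mm tall on a cap 32 mm across and 8 mm thick, so this point lies 28 mm above the cap's underside. It rides down with the stopper; the teat itself yields only under more than 6 N (2.5 N per further mm, 6 mm at most) and springs back.
- yellow_stopper (a joint): How far the yellow stopper has been pushed straight down, in m: 0 = underside of its cap 12 mm above the bottle's mouth, 0.012 = home, cap resting on the mouth (a hard stop). Starts at 0 to 0.002. Friction of about 4 N holds it wherever it is left; it does not spring back.
- black_bottle: Loose amber glass bottle in the tray, already closed by a black stopper, diameter 60 mm, 138 mm tall with its stopper; origin at the centre of its underside. To be left alone.
- white_bottle: Loose clear glass bottle in the tray, already closed by a white stopper, diameter 58 mm, 123 mm tall with its stopper; origin at the centre of its underside. To be left alone.
- flask0: Loose empty conical glass flask behind the tray, 84 mm across the foot, 122 mm tall; origin at the centre of its underside. Bystander.
- flask1: Loose empty conical glass flask behind the tray, 84 mm across the foot, 122 mm tall; origin at the centre of its underside. Bystander.
- wash_bottle: Loose cream plastic wash bottle with a red cap and spout to the left of the tray, 68 mm diameter, 175 mm tall; origin at the centre of its underside. Bystander.
- beaker: Loose empty glass beaker to the right of the tray, 72 mm across, 85 mm tall; origin at the centre of its underside. Bystander.
Not all that is in view belongs to the job. Leave any green or purple look-alike of the blue_bottle alone.

How it is judged (in metres and radians):
On the way, in this order (a step that is already met when the one before it is completed fails the run):
1. the red stopper is pressed home (cap within 2 mm of the mouth), the later ones still standing proud (value of joint red_stopper above 0.01 m and value of joint each of blue_stopper, yellow_stopper below 0.006 m), for 0.2 s.
2. the blue stopper is pressed home (cap within 2 mm of the mouth), the later ones still standing proud (value of joint blue_stopper above 0.01 m and value of joint yellow_stopper below 0.006 m), for 0.2 s.
3. the yellow stopper is pressed home (cap within 2 mm of the mouth) (value of joint yellow_stopper above 0.01 m), for 0.2 s.
At the end, for the whole second after the job is handed in: All three stoppers are home (cap within 2 mm of the mouth), every bottle in the tray stands upright (within 3 degrees), at rest and within 25 mm of where it began, and the flasks, wash bottle and beaker are within 20 mm of where they began (value of joint each of red_stopper, blue_stopper, yellow_stopper above 0.01 m and angle between each of red_bottle, blue_bottle, yellow_bottle, black_bottle, white_bottle's own z axis and vertical below 0.05 rad and distance of each of red_bottle, blue_bottle, yellow_bottle, black_bottle, white_bottle from where it was at the start of the episode below 0.025 m and linear speed of each of red_bottle, blue_bottle, yellow_bottle, black_bottle, white_bottle below 0.02 m/s and distance of each of flask0, flask1, wash_bottle, beaker from where it was at the start of the episode below 0.02 m); the robot touches nothing.
It fails at once if a bottle in the tray is lifted more than 6 mm or tipped more than about 15 degrees (height (world z) of any of red_bottle, blue_bottle, yellow_bottle, black_bottle, white_bottle above 0.011 m or angle between any of red_bottle, blue_bottle, yellow_bottle, black_bottle, white_bottle's own z axis and vertical above 0.26 rad).
It fails at once if a bottle in the tray is pushed more than 25 mm from its place (distance of any of red_bottle, blue_bottle, yellow_bottle, black_bottle, white_bottle from where it was at the start of the episode above 0.025 m).
It fails at once if an open bottle or its stopper is pressed with more than 30 N (contact force between any of red_bottle, blue_bottle, yellow_bottle and the fingers above 30 N or contact force between any of red_bottle, blue_bottle, yellow_bottle and the arm above 30 N).
It fails at once if a flask, the wash bottle or the beaker is moved more than 20 mm (distance of any of flask0, flask1, wash_bottle, beaker from where it was at the start of the episode above 0.02 m).
It fails at once if a bottle that is already closed is pressed or pushed with more than 3 N (contact force between any of black_bottle, white_bottle and the fingers above 3 N or contact force between any of black_bottle, white_bottle and the arm above 3 N).
It also fails if it takes over 48 s, if anything falls off the work surface, if the arm or the gripper's body presses on something with over 40 N, if the wrist force passes 120 N, or if a joint passes its speed limit or range.

## Working session

There is one attempt and no reset: what is moved stays moved. The work goes in short steps, Python scripts to look and compute and a tool call to move; the robot and the scene stay as the last step left them, time stands still between calls to the robot, and variables do not carry over. Pictures are saved under pics/ and viewed, and the job is handed in when it is done.

Besides the shell and the picture viewer there is one more tool, called after "Request:" as name(argument=value, ...), one argument or row to a line, values as JSON. drive_tool: Moves the arm, as the interface text tells. Its arguments: {"type":"object","properties":{"targets":{"type":"array","items":{"type":"object","properties":{"delta_rot":{"type":"array","items":{"type":"number"}},"translation":{"type":"array","items":{"type":"number"}},"hand":{"type":"number"}}}},"force":{"type":"number"}},"required":["targets"]}

```bash
ls; mkdir -p pics; python3 - <<'E'
from station import ctrl
import cv2,numpy as np
o=ctrl.get_obs();print(o)
for n in ["scene","top"]:
    p=ctrl.capture(n);cv2.imwrite(f"pics/{n}0.png",p["pixels"]);print(n,p["mtx"],p["R"],p["t"])
    np.savez(f"{n}0.npz",**{k:p[k] for k in("pixels","depth","mtx","R","t")})
print(ctrl.grip_depth)
E
```

```text
pics
{'time_s': 0.0, 'qpos': array([ 1.42019278,  0.50184066, -0.4267789 ,  1.55140894,  0.22082614,
        1.13825872, -0.21030104]), 'qd': array([-0.00148288,  0.00017017, -0.00036181,  0.0006038 , -0.00079091,
        0.00127427,  0.00023593]), 'tau': array([-9.80091572e-04, -5.66581285e+01, -5.81586689e+00, -2.79108417e+01,
       -6.83000986e-02,  3.06744268e-02,  1.79435101e-04]), 'eef_pos': array([ 261.02686727, -594.51836209,  204.09887288]), 'tool_rot': array([-9.13424965e-04,  9.78666947e-01,  2.05451075e-01, -1.66912770e-04]), 'contact_force': array([-0.62847245, -0.69795296, -0.79258717]), 'ft_torque': array([-0.02034159, -0.017544  , -0.04203657]), 'opening': 1.0006492258923476}
scene [[487.57791255   0.         318.47326879]
 [  0.         487.57791255 200.72617795]
 [  0.           0.           1.        ]] [[-0.76710533  0.64135422  0.01463461]
 [ 0.38788138  0.48186256 -0.78572037]
 [-0.51097695 -0.5970538  -0.6184087 ]] [ 480.93992031 -124.410198   1752.51454243]
top [[367.38083908   0.         318.82010502]
 [  0.         367.38083908 202.30311089]
 [  0.           0.           1.        ]] [[ 0.00251853 -0.9999909   0.0034423 ]
 [-0.98860039 -0.00300803 -0.15053312]
 [ 0.15054211 -0.00302393 -0.98859897]] [  -6.20990699  633.70911812 1101.9405379 ]
18.8
```

View pics/scene0.png

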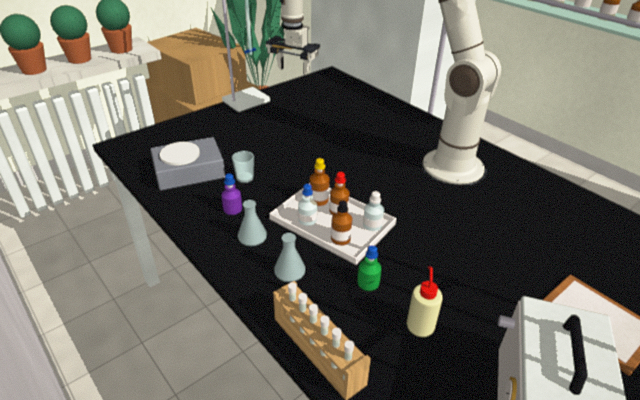

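View pics/top0.png

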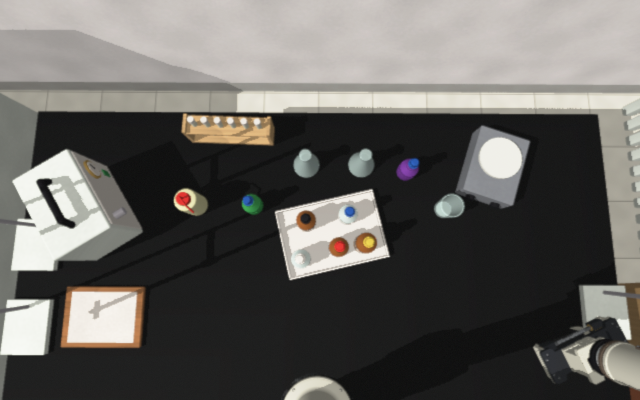

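```bash
cat > h.py <<'E'
import numpy as np
def ray(p,px,z):
    K,R,t=p["mtx"],np.array(p["R"]),np.array(p["t"])
    d=R.T@np.linalg.inv(K)@np.array([px[0],px[1],1.]); c=-R.T@t
    return c+d*(z-c[2])/d[2]
def cloud(p,m):
    v,u=np.nonzero(m&(p["depth"]>0)); d=p["depth"][v,u]
    K=p["mtx"]; X=np.c_[(u-K[0,2])/K[0,0]*d,(v-K[1,2])/K[1,1]*d,d]
    return (X-p["t"])@np.array(p["R"])
E
python3 - <<'E'
from station import ctrl
from h import *
import cv2
H=dict(red=150,blue=135,yellow=163)
for n in ["top","scene"]:
    p=ctrl.capture(n)
    for c in H:
        for q in [c+"_stopper_top",c+"_bottle"]:
            for r in ctrl.trace(p,q)[:3]:
                P=cloud(p,r["pixels"]); z=P[:,2]; zt=np.percentile(z,97)
                T=P[z>zt-8]
                print(n,q,round(r["confidence"],2),np.round(r["centre"],1),"n",len(P),"ztop",round(zt,1),"topc",T.mean(0).round(1),"ray",ray(p,r["centre"],H[c]).round(1))
    if n=="top":
        im=p["pixels"][175:290,260:400]; cv2.imwrite("pics/crop1.png",cv2.resize(im,None,fx=5,fy=5,interpolation=cv2.INTER_CUBIC))
    for q in ["black_bottle","white_bottle"]:
        for r in ctrl.trace(p,q)[:2]:
            P=cloud(p,r["pixels"]);print(n,q,r["confidence"],r["centre"],P[P[:,2]>np.percentile(P[:,2],97)-8].mean(0).round(1))
E
```

```text
top red_bottle 0.89 [338.8 246.2] n 320 ztop 151.0 topc [494.8 -62.4 149.4] ray [494.1 -60.4 150. ]
top red_bottle 0.16 [299.1 258.3] n 318 ztop 129.9 topc [459.4  50.8 128.3] ray [460.3  50.4 150. ]
top blue_stopper_top 0.48 [351.1 211.3] n 54 ztop 138.1 topc [596.4 -92.1 135. ] ray [594.5 -97.2 135. ]
top blue_stopper_top 0.47 [245.9 197.8] n 47 ztop 134.6 topc [627.7 206.  130.6] ray [633.  206.9 135. ]
top blue_bottle 0.91 [254.4 206.1] n 297 ztop 131.5 topc [627.2 204.  129.9] ray [608.8 181.6 135. ]
top blue_bottle 0.86 [408.3 166.7] n 302 ztop 132.4 topc [ 741.6 -284.4  129.9] ray [ 727.  -266.7  135. ]
top blue_bottle 0.71 [346.2 215.6] n 312 ztop 136.7 topc [596.9 -92.7 134.9] ray [582. -83. 135.]
top yellow_stopper_top 0.64 [367.4 240.3] n 93 ztop 164.2 topc [ 506.9 -144.   161.3] ray [ 510.1 -139.   163. ]
top yellow_stopper_top 0.45 [370.5 243.5] n 56 ztop 164.7 topc [ 507.  -143.8  161.3] ray [ 501.3 -147.4  163. ]
top yellow_stopper_top 0.34 [365.5 245.1] n 389 ztop 163.0 topc [ 506.9 -144.   161.3] ray [ 496.9 -133.5  163. ]
top yellow_bottle 0.7 [364.1 244. ] n 410 zt
[... 841 characters left out ...]
1  128.5] ray [ 802.4 -179.3  135. ]
scene blue_bottle 0.86 [306.6 208.9] n 583 ztop 133.6 topc [599.4 -88.4 132.7] ray [663.9  -9.6 135. ]
scene blue_bottle 0.83 [369.7 271.5] n 752 ztop 130.4 topc [631.7 210.2 128.7] ray [694.6 267.  135. ]
scene yellow_stopper_top 0.43 [321.  159.8] n 66 ztop 163.7 topc [ 508.2 -140.8  160.7] ray [ 503.9 -139.   163. ]
scene yellow_bottle 0.95 [322.8 185.5] n 577 ztop 155.8 topc [ 510.8 -137.4  157.3] ray [584.4 -35.5 163. ]
scene black_bottle 0.7 [336.8, 192.1] [501.3 -52.4 148. ]
scene black_bottle 0.66 [338.1, 226.7] [577.9  41.4 141.7]
scene white_bottle 0.82 [373.3, 210.1] [461.8  54.9 127.3]
scene white_bottle 0.48 [425.6, 309.6] [632.9 393.9 143.1]
```

View pics/crop1.png

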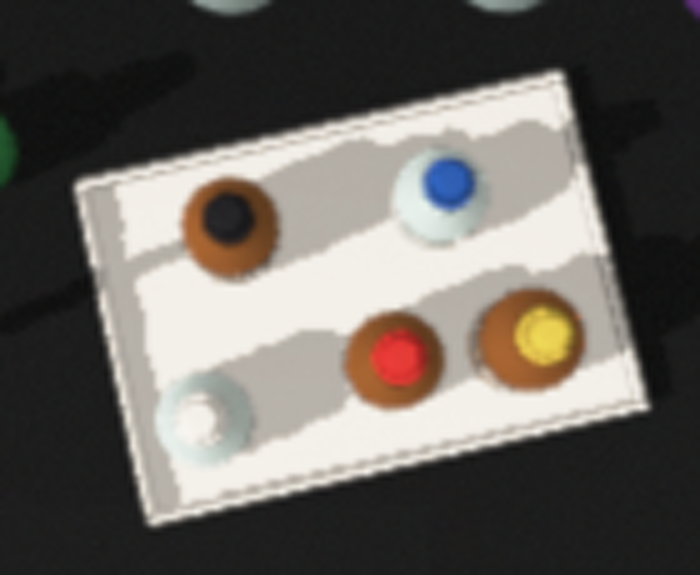

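```bash
cat >> h.py <<'E'
from scipy.spatial.transform import Rotation as Ro
def tool(o):
    q=o["tool_rot"]; return Ro.from_quat([q[1],q[2],q[3],q[0]]).as_matrix()
def go(o,T):
    print("t",round(o["time_s"],2),"pos",o["eef_pos"].round(1),"F",o["contact_force"].round(1),"op",round(o["opening"],2))
    R=tool(o); print("axes x,y,z:",R[:,0].round(3),R[:,1].round(3),R[:,2].round(3)); print("tool delta mm",(R.T@(np.array(T)-o["eef_pos"])).round(1))
E
python3 - <<'E'
from station import ctrl
from h import *
import cv2
o=ctrl.get_obs(); go(o,[495,-62,200])
for n in["top","scene"]:
    p=dict(np.load(n+"0.npz")); hsv=cv2.cvtColor(p["pixels"],cv2.COLOR_BGR2HSV)
    for c,(a,b),z0,guess in [("red",(172,8),150,(495,-62)),("blue",(105,125),135,(596,-92)),("yellow",(20,33),163,(507,-144))]:
        h=hsv[...,0].astype(int); m=((h>=a)&(h<=b)) if a<b else ((h>=a)|(h<=b)); m&=(hsv[...,1]>140)&(hsv[...,2]>90)
        P=cloud(p,m); k=(np.hypot(P[:,0]-guess[0],P[:,1]-guess[1])<25)&(P[:,2]>z0-60)
        P=P[k]; zm=np.percentile(P[:,2],90); T=P[P[:,2]>zm-3]
        print(n,c,len(P),"zmax",zm.round(1),"top mean",T.mean(0).round(1),"box mid",((T.max(0)+T.min(0))/2).round(1),len(T))
E
```

```text
t 1.0 pos [ 261.4 -595.1  205.2] F [-0.3  0.5 -0.3] op 1.0
axes x,y,z: [0.916 0.402 0.   ] [ 0.402 -0.916  0.   ] [ 0. -0. -1.]
tool delta mm [ 428.3 -394.2    5.1]
top red 105 zmax 151.4 top mean [495.3 -63.6 150.6] box mid [494.7 -63.7 151.4] 40
top blue 65 zmax 136.7 top mean [596.6 -93.  135.6] box mid [596.8 -92.7 136.6] 37
top yellow 102 zmax 163.6 top mean [ 507.4 -145.3  162.7] box mid [ 506.9 -144.9  163.1] 36
scene red 103 zmax 151.5 top mean [495.9 -60.2 150.8] box mid [495.3 -59.3 151.2] 26
scene blue 86 zmax 136.5 top mean [597.5 -90.9 136.1] box mid [596.7 -92.2 136.3] 25
scene yellow 97 zmax 162.0 top mean [ 507.4 -141.6  161.6] box mid [ 508.3 -141.3  162.3] 27
```

Request:
drive_tool(
  targets=[
    {"translation":[0.033,-0.03,-0.002],"delta_rot":[0,0,0],"hand":1},
    {"translation":[0.033,-0.03,-0.002],"delta_rot":[0,0,0],"hand":1},
    {"translation":[0.033,-0.03,-0.002],"delta_rot":[0,0,0],"hand":1},
    {"translation":[0.033,-0.03,-0.002],"delta_rot":[0,0,0],"hand":1},
    {"translation":[0.033,-0.03,-0.002],"delta_rot":[0,0,0],"hand":1},
    {"translation":[0.033,-0.03,-0.002],"delta_rot":[0,0,0],"hand":1},
    {"translation":[0.033,-0.03,-0.002],"delta_rot":[0,0,0],"hand":1},
    {"translation":[0.033,-0.03,-0.002],"delta_rot":[0,0,0],"hand":1},
    {"translation":[0.033,-0.03,-0.002],"delta_rot":[0,0,0],"hand":1},
    {"translation":[0.033,-0.03,-0.002],"delta_rot":[0,0,0],"hand":1},
  ],
  force=20,
)

```text
time_s: 2.0
eef_pos: [446.8, -182.7, 224.8]
tool_rot: [0.004, 0.98, 0.198, 0.0]
contact_force: [0.5, -0.9, -0.3]
opening: 0.178
```

```bash
python3 -c "
from station import ctrl
from h import *
go(ctrl.get_obs(),[495.4,-62,200])"
```

```text
t 2.0 pos [ 446.8 -182.7  224.8] F [ 0.5 -0.9 -0.3] op 0.18
axes x,y,z: [ 0.922  0.387 -0.001] [ 0.387 -0.922  0.007] [ 0.002 -0.007 -1.   ]
tool delta mm [ 91.6 -92.7  23.9]
```

Request:
drive_tool(
  targets=[
    {"translation":[0.023,-0.023,0.004],"delta_rot":[0,0,0],"hand":1},
    {"translation":[0.023,-0.023,0.004],"delta_rot":[0,0,0],"hand":1},
    {"translation":[0.023,-0.023,0.004],"delta_rot":[0,0,0],"hand":1},
    {"translation":[0.023,-0.023,0.004],"delta_rot":[0,0,0],"hand":1},
    {"translation":[0,0,0.004],"delta_rot":[0,0,0],"hand":1},
    {"translation":[0,0,0.004],"delta_rot":[0,0,0],"hand":1},
    {"translation":[0,0,0],"delta_rot":[0,0,0],"hand":1},
    {"translation":[0,0,0],"delta_rot":[0,0,0],"hand":1},
    {"translation":[0,0,0],"delta_rot":[0,0,0],"hand":1},
    {"translation":[0,0,0],"delta_rot":[0,0,0],"hand":1},
  ],
)

```text
time_s: 3.0
eef_pos: [500.2, -52.7, 202.1]
tool_rot: [0.006, 0.98, 0.201, 0.003]
contact_force: [0.3, -0.3, 0.5]
opening: 0.005
```

```bash
python3 -c "
from station import ctrl
from h import *
import cv2
go(ctrl.get_obs(),[495.4,-62,160])
p=ctrl.capture('wrist');cv2.imwrite('pics/w1.png',p['pixels'])
K=p['mtx']
for c,X in [('red',(495.4,-62,150)),('blue',(597,-92,135)),('yel',(507.4,-143.5,163)),('tcp',ctrl.get_obs()['eef_pos'])]:
    q=K@(p['R']@np.array(X)+p['t']);print(c,(q[:2]/q[2]).round(1))
"
```

```text
t 3.0 pos [500.2 -52.7 202.1] F [ 0.3 -0.3  0.5] op 0.0
axes x,y,z: [0.919 0.394 0.004] [ 0.394 -0.919  0.012] [ 0.008 -0.01  -1.   ]
tool delta mm [-8.2  6.1 42.2]
red [324.2 219.3]
blue [411.9 113.2]
yel [425.7 249.9]
tcp [317.3 237.5]
```

View pics/w1.png

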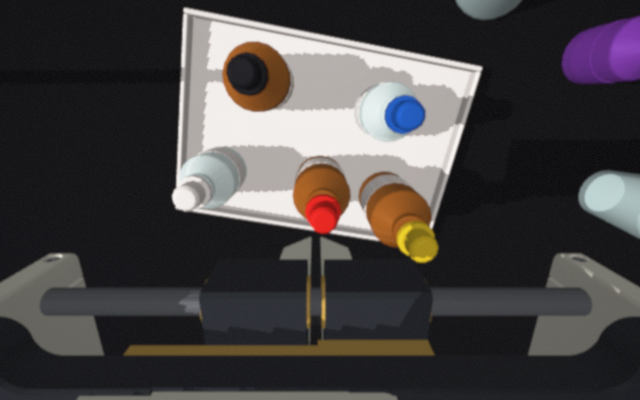

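Request:
drive_tool(
  targets=[
    {"translation":[-0.004,0.003,0.005],"delta_rot":[0,0,0],"hand":1},
    {"translation":[-0.004,0.003,0.005],"delta_rot":[0,0,0],"hand":1},
    {"translation":[0,0,0.005],"delta_rot":[0,0,0],"hand":1},
    {"translation":[0,0,0.005],"delta_rot":[0,0,0],"hand":1},
    {"translation":[0,0,0.005],"delta_rot":[0,0,0],"hand":1},
    {"translation":[0,0,0.005],"delta_rot":[0,0,0],"hand":1},
    {"translation":[0,0,0.004],"delta_rot":[0,0,0],"hand":1},
    {"translation":[0,0,0.002],"delta_rot":[0,0,0],"hand":1},
    {"translation":[0,0,0.001],"delta_rot":[0,0,0],"hand":1},
    {"translation":[0,0,0],"delta_rot":[0,0,0],"hand":1},
  ],
)

```text
time_s: 4.05
eef_pos: [494.6, -63.4, 161.3]
tool_rot: [0.005, 0.98, 0.201, 0.003]
contact_force: [0.2, 0.2, -0.1]
opening: 0.004
```

```bash
python3 -c "
from station import ctrl
from h import *
go(ctrl.get_obs(),[495.4,-62,152])"
```

```text
t 4.05 pos [494.6 -63.4 161.3] F [ 0.2  0.2 -0.1] op 0.0
axes x,y,z: [0.92  0.393 0.003] [ 0.393 -0.919  0.012] [ 0.007 -0.009 -1.   ]
tool delta mm [ 1.3 -1.   9.3]
```

Request:
drive_tool(
  targets=[
    {"translation":[0.001,-0.001,0.002],"delta_rot":[0,0,0],"hand":1},
    {"translation":[0,0,0.002],"delta_rot":[0,0,0],"hand":1},
    {"translation":[0,0,0.002],"delta_rot":[0,0,0],"hand":1},
    {"translation":[0,0,0.002],"delta_rot":[0,0,0],"hand":1},
    {"translation":[0,0,0.002],"delta_rot":[0,0,0],"hand":1},
    {"translation":[0,0,0.002],"delta_rot":[0,0,0],"hand":1},
    {"translation":[0,0,0.002],"delta_rot":[0,0,0],"hand":1},
    {"translation":[0,0,0.002],"delta_rot":[0,0,0],"hand":1},
    {"translation":[0,0,0.002],"delta_rot":[0,0,0],"hand":1},
    {"translation":[0,0,0.001],"delta_rot":[0,0,0],"hand":1},
  ],
)

```text
time_s: 5.05
eef_pos: [495.9, -62.2, 141.3]
tool_rot: [0.006, 0.98, 0.201, 0.003]
contact_force: [-0.4, -0.5, 0.5]
opening: 0.008
```

```bash
python3 -c "
from station import ctrl
from h import *
import cv2
go(ctrl.get_obs(),[495.4,-62,137])
p=ctrl.capture('scene');im=p['pixels'][140:260,260:410];cv2.imwrite('pics/s2.png',cv2.resize(im,None,fx=5,fy=5,interpolation=cv2.INTER_CUBIC))
"
```

```text
t 5.05 pos [495.9 -62.2 141.3] F [-0.4 -0.5  0.5] op 0.01
axes x,y,z: [0.92  0.393 0.004] [ 0.393 -0.919  0.012] [ 0.009 -0.01  -1.   ]
tool delta mm [-0.4 -0.4  4.3]
```

View pics/s2.png

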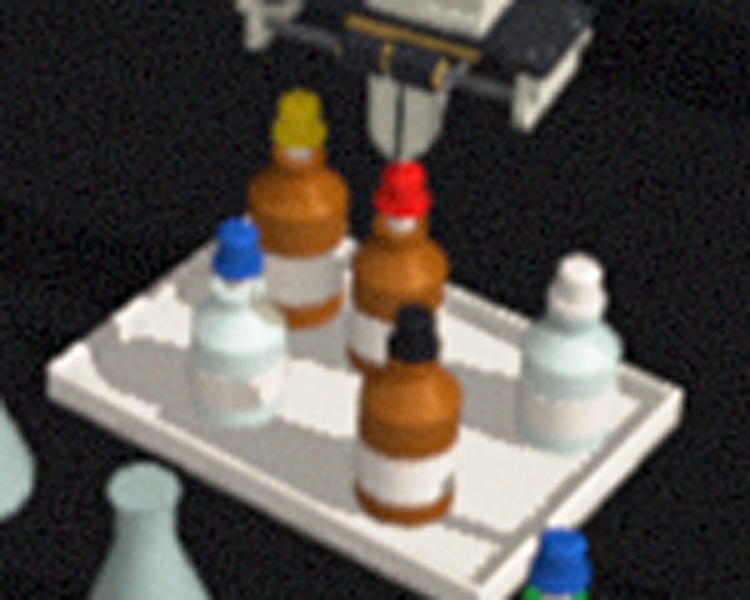

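The crop shows the shut fingertips on the red stopper (about 403,160 in the crop), with blue and yellow still raised. I'm pressing on gently.

Request:
drive_tool(
  targets=[
    {"translation":[0,0,0.001],"delta_rot":[0,0,0],"hand":1},
    {"translation":[0,0,0.001],"delta_rot":[0,0,0],"hand":1},
    {"translation":[0,0,0.001],"delta_rot":[0,0,0],"hand":1},
    {"translation":[0,0,0.001],"delta_rot":[0,0,0],"hand":1},
    {"translation":[0,0,0.001],"delta_rot":[0,0,0],"hand":1},
    {"translation":[0,0,0.001],"delta_rot":[0,0,0],"hand":1},
    {"translation":[0,0,0.001],"delta_rot":[0,0,0],"hand":1},
    {"translation":[0,0,0.001],"delta_rot":[0,0,0],"hand":1},
    {"translation":[0,0,0.001],"delta_rot":[0,0,0],"hand":1},
    {"translation":[0,0,0.001],"delta_rot":[0,0,0],"hand":1},
  ],
)

```text
time_s: 6.1
eef_pos: [496.2, -62.3, 130.6]
tool_rot: [0.006, 0.98, 0.201, 0.003]
contact_force: [0.3, 0.5, 0.0]
opening: 0.003
```

```bash
python3 -c "
from station import ctrl
from h import *
import cv2
o=ctrl.get_obs();go(o,[495.4,-62,137]);print(o['tau'].round(2),o['ft_torque'])
for n in ['scene','top','wrist']:
  p=ctrl.capture(n)
  np.savez(n+'3.npz',**{k:p[k] for k in('pixels','depth','mtx','R','t')})
  im=p['pixels'];im={'scene':im[140:240,270:400],'top':im[190:280,280:390],'wrist':im}[n]
  cv2.imwrite('pics/%s3.png'%n,im if n=='wrist' else cv2.resize(im,None,fx=5.5,fy=5.5,interpolation=cv2.INTER_CUBIC))
"
```

```text
t 6.1 pos [496.2 -62.3 130.6] F [0.3 0.5 0. ] op 0.0
axes x,y,z: [0.92  0.393 0.004] [ 0.393 -0.92   0.013] [ 0.009 -0.01  -1.   ]
tool delta mm [-0.6 -0.5 -6.4]
[ 5.000e-02 -3.997e+01 -6.480e+00 -2.337e+01 -0.000e+00 -8.000e-02
  2.000e-02] [0.02717253 0.01615531 0.0460962 ]
```

View pics/scene3.png

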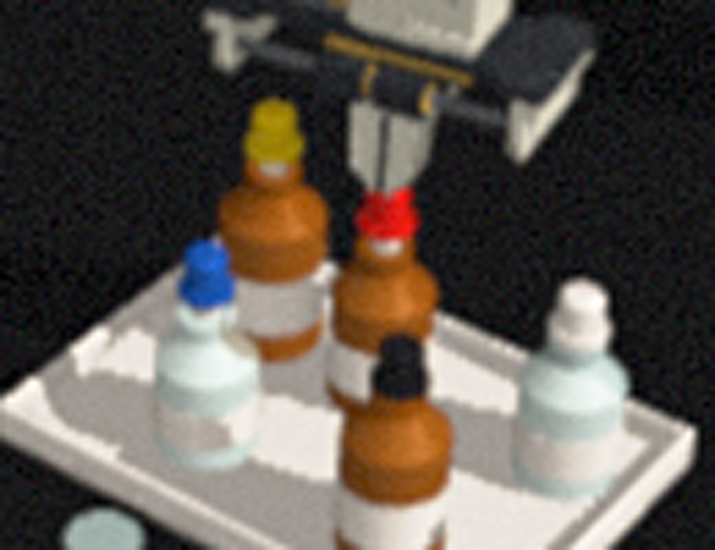

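View pics/wrist3.png

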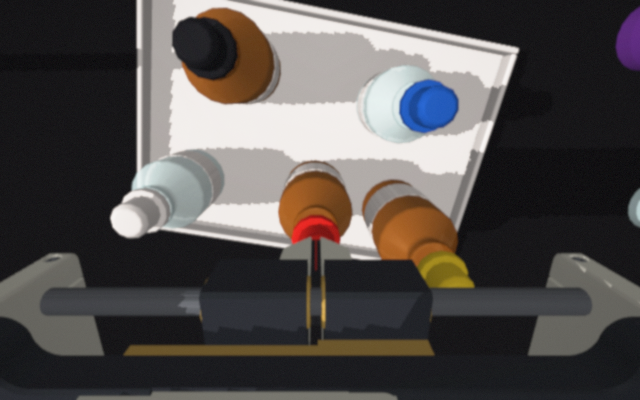

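View pics/top3.png

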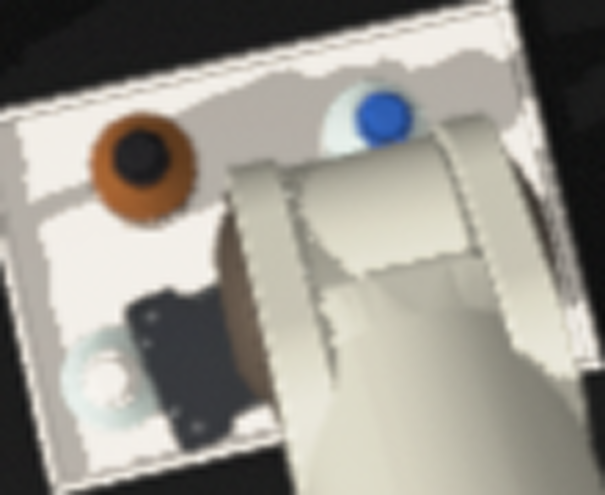

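```bash
python3 -c "
from h import *
import cv2
for n in ['scene0','scene3','wrist3']:
  p=dict(np.load(n+'.npz')); hsv=cv2.cvtColor(p['pixels'],cv2.COLOR_BGR2HSV);h=hsv[...,0].astype(int)
  m=((h>=172)|(h<=6))&(hsv[...,1]>170)&(hsv[...,2]>90)
  P=cloud(p,m);k=np.hypot(P[:,0]-496,P[:,1]+62)<30;P=P[k];P=P[P[:,2]>100]
  print(n,len(P),'z',np.percentile(P[:,2],[2,10,50,90,98]).round(1),'x',np.percentile(P[:,0],[2,50,98]).round(1),'y',np.percentile(P[:,1],[2,50,98]).round(1))
  P=cloud(p,np.ones((400,640),bool)); g=(hsv[...,1][p['depth']>0]<60)
  k=(np.hypot(P[:,0]-496,P[:,1]+62)<30)&(P[:,2]>100)&g;Q=P[k]
  if len(Q):
    for a in range(105,190,5):
      S=Q[(Q[:,2]>=a)&(Q[:,2]<a+5)]
      if len(S): print(a,len(S),S.mean(0).round(1),S.min(0).round(1),S.max(0).round(1))
p=dict(np.load('scene3.npz'));im=p['pixels'][160:195,325:355];cv2.imwrite('pics/z3.png',cv2.resize(im,None,fx=16,fy=16,interpolation=cv2.INTER_NEAREST))
p=dict(np.load('wrist3.npz'));im=p['pixels'][190:290,260:380];cv2.imwrite('pics/zw3.png',cv2.resize(im,None,fx=6,fy=6,interpolation=cv2.INTER_CUBIC))
"
```

```text
scene0 97 z [124.9 129.3 139.5 151.6 153.5] x [482.2 499.  508.9] y [-71.1 -56.3 -46. ]
110 3 [497.4 -56.9 113.6] [493.  -59.1 112.1] [499.8 -54.3 115. ]
115 2 [498.7 -57.8 116.2] [496.8 -57.9 115.3] [500.7 -57.7 117. ]
scene3 77 z [122.2 126.7 134.8 147.5 150. ] x [482.2 500.9 509. ] y [-72.2 -55.1 -48.6]
110 4 [495.4 -59.  111.1] [493.  -60.9 110.2] [497.7 -57.1 113. ]
115 2 [499.1 -55.3 117.8] [496.7 -57.1 117.7] [501.5 -53.5 117.9]
155 6 [504.5 -59.1 158.1] [502.4 -67.9 155. ] [506.  -52.3 159.9]
160 10 [504.5 -59.6 162.5] [498.2 -69.7 160.2] [508.3 -46.2 164.5]
165 17 [501.1 -55.7 167.1] [484.1 -73.2 165.1] [510.1 -43.3 169.9]
170 19 [501.3 -56.7 172.1] [478.7 -73.6 170.2] [509.9 -43.1 174.9]
175 20 [500.7 -53.6 177.2] [479.6 -72.9 175.1] [509.1 -40.7 179.6]
180 19 [503.1 -58.5 182.6] [483.3 -73.5 180. ] [512.5 -43.4 184.9]
185 21 [502.1 -54.5 187.6] [485.5 -77.6 185.2] [509.7 -38.  190. ]
wrist3 927 z [125.6 128.  129.9 144.1 147.7] x [489.3 503.6 509. ] y [-74.  -57.3 -47.5]
125 1 [498.6 -77.5 126.7] [498.6 -77.5 126.7] [498.6 -77.5 126.7]
150 13 [504.  -57.2 153.9] [501.9 -60.3 152.7] [506.6 -52.9 155. ]
155 98 [504.8 -57.4 157.8] [501.3 -66.2 155. ] [508.6 -48.4 160. ]
160 209 [504.8 -57.2 162.8] [498.6 -71.6 160.1] [511.1 -42.3 165. ]
165 263 [504.7 -56.7 167.5] [497.8 -72.4 165. ] [511.5 -41.6 170. ]
170 329 [504.7 -57.  172.5] [497.6 -73.  170. ] [511.6 -41.1 175. ]
175 155 [504.8 -57.5 176.6] [497.6 -72.8 175. ] [511.7 -40.9 179.9]
180 70 [504.  -57.1 182.8] [502.  -60.1 180. ] [506.6 -53.4 185. ]
185 100 [503.3 -57.3 187.8] [498.7 -59.9 185.1] [506.3 -53.5 190. ]
```

View pics/z3.png

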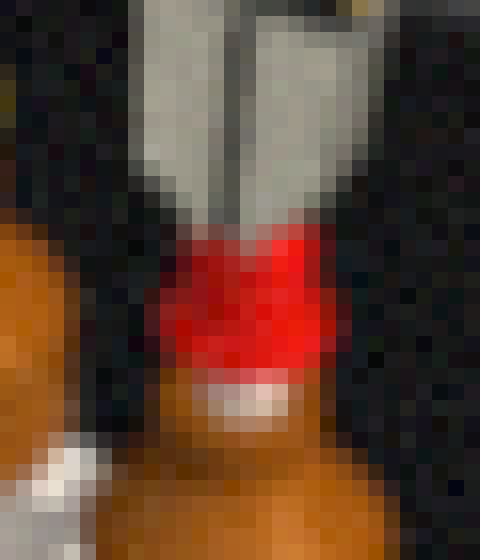

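View pics/zw3.png

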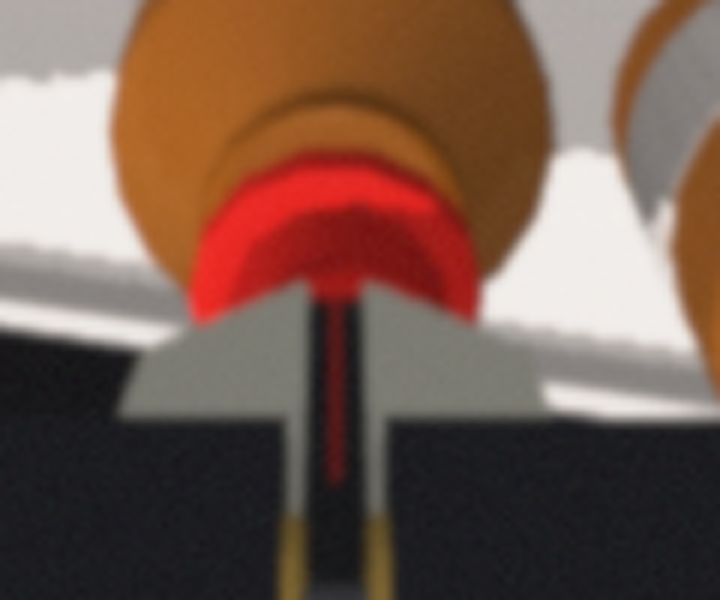

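Depth shows the real fingertips at about z 150 when the reported TCP is at 130.6. The xy position agrees, and the red cap (z about 130) hasn't moved. So the reported z reads about 20 mm lower than the tips. I'll continue slowly, using force and vision as the guide.

Request:
drive_tool(
  targets=[
    {"translation":[0,0,0.001],"delta_rot":[0,0,0],"hand":1},
    {"translation":[0,0,0.001],"delta_rot":[0,0,0],"hand":1},
    {"translation":[0,0,0.001],"delta_rot":[0,0,0],"hand":1},
    {"translation":[0,0,0.001],"delta_rot":[0,0,0],"hand":1},
    {"translation":[0,0,0.001],"delta_rot":[0,0,0],"hand":1},
    {"translation":[0,0,0.001],"delta_rot":[0,0,0],"hand":1},
    {"translation":[0,0,0.001],"delta_rot":[0,0,0],"hand":1},
    {"translation":[0,0,0.001],"delta_rot":[0,0,0],"hand":1},
    {"translation":[0,0,0.001],"delta_rot":[0,0,0],"hand":1},
    {"translation":[0,0,0.001],"delta_rot":[0,0,0],"hand":1},
  ],
)

```text
time_s: 7.25
eef_pos: [496.5, -62.4, 121.0]
tool_rot: [0.006, 0.98, 0.201, 0.004]
contact_force: [-0.7, -0.1, 3.9]
opening: 0.005
```

```bash
cat > look.py <<'E'
from station import ctrl
from h import *
import cv2,sys
o=ctrl.get_obs();print(o['eef_pos'].round(1),o['contact_force'].round(1))
p=ctrl.capture('scene')
hsv=cv2.cvtColor(p['pixels'],cv2.COLOR_BGR2HSV);h=hsv[...,0].astype(int)
for c,a,b,X,Y in [('red',172,6,496,-62),('blue',105,125,597,-92),('yellow',20,33,507.4,-143.5)]:
  m=((h>=a)&(h<=b)) if a<b else ((h>=a)|(h<=b)); m&=(hsv[...,1]>170)&(hsv[...,2]>70)
  P=cloud(p,m);P=P[(np.hypot(P[:,0]-X,P[:,1]-Y)<30)&(P[:,2]>90)]
  print(c,len(P),'z',np.percentile(P[:,2],[2,10,50,90,98]).round(1),'med xy',np.median(P[:,:2],0).round(1))
im=p['pixels'][140:240,270:400];cv2.imwrite('pics/%s.png'%sys.argv[1],cv2.resize(im,None,fx=6,fy=6,interpolation=cv2.INTER_CUBIC))
w=ctrl.capture('wrist');cv2.imwrite('pics/%sw.png'%sys.argv[1],w['pixels'])
E
python3 look.py l4
```

```text
[496.5 -62.4 121. ] [-0.7 -0.1  3.9]
red 71 z [117.4 119.1 125.8 136.6 142.5] med xy [500.4 -54.3]
blue 79 z [113.8 115.1 126.8 137.  138.4] med xy [601.  -86.9]
yellow 92 z [135.2 139.5 152.2 163.  165.3] med xy [ 511.3 -138.5]
```

View pics/l4.png

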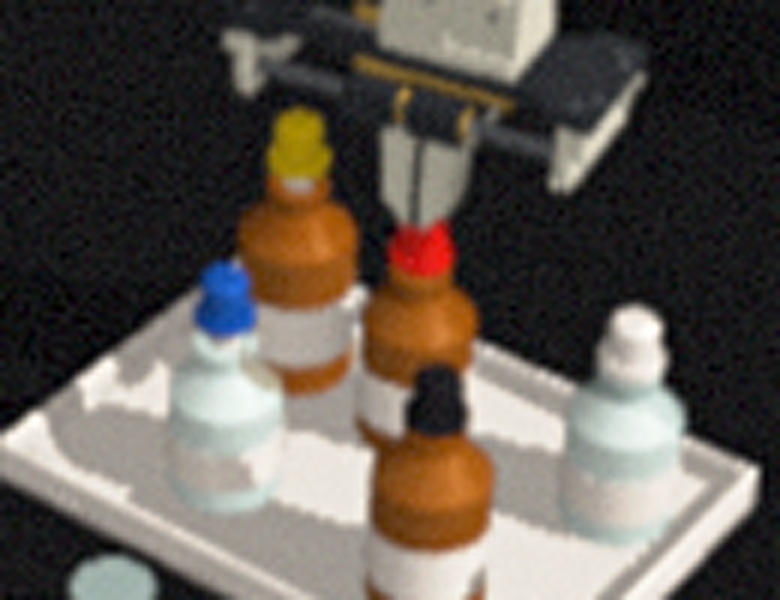

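The force of 3.9 N matches the stopper's friction. The red cap has dropped about 8 mm or more, and the white gap under it is gone. Next is the last stretch to the stop.

Request:
drive_tool(
  targets=[
    {"translation":[0,0,0.001],"delta_rot":[0,0,0],"hand":1},
    {"translation":[0,0,0.001],"delta_rot":[0,0,0],"hand":1},
    {"translation":[0,0,0.001],"delta_rot":[0,0,0],"hand":1},
    {"translation":[0,0,0.001],"delta_rot":[0,0,0],"hand":1},
    {"translation":[0,0,0],"delta_rot":[0,0,0],"hand":1},
    {"translation":[0,0,0],"delta_rot":[0,0,0],"hand":1},
    {"translation":[0,0,0],"delta_rot":[0,0,0],"hand":1},
    {"translation":[0,0,0],"delta_rot":[0,0,0],"hand":1},
    {"translation":[0,0,0],"delta_rot":[0,0,0],"hand":1},
    {"translation":[0,0,0],"delta_rot":[0,0,0],"hand":1},
  ],
)

```text
time_s: 8.35
eef_pos: [496.6, -62.4, 116.8]
tool_rot: [0.006, 0.98, 0.201, 0.003]
contact_force: [-2.0, 0.4, 4.2]
opening: 0.005
```

Request:
drive_tool(
  targets=[
    {"translation":[0,0,0.001],"delta_rot":[0,0,0],"hand":1},
    {"translation":[0,0,0.001],"delta_rot":[0,0,0],"hand":1},
    {"translation":[0,0,0],"delta_rot":[0,0,0],"hand":1},
    {"translation":[0,0,0],"delta_rot":[0,0,0],"hand":1},
    {"translation":[0,0,0],"delta_rot":[0,0,0],"hand":1},
    {"translation":[0,0,0],"delta_rot":[0,0,0],"hand":1},
    {"translation":[0,0,0],"delta_rot":[0,0,0],"hand":1},
    {"translation":[0,0,0],"delta_rot":[0,0,0],"hand":1},
    {"translation":[0,0,0],"delta_rot":[0,0,0],"hand":1},
    {"translation":[0,0,0],"delta_rot":[0,0,0],"hand":1},
  ],
)

```text
time_s: 9.35
eef_pos: [497.3, -62.5, 116.9]
tool_rot: [0.007, 0.98, 0.201, 0.004]
contact_force: [-1.6, 0.9, 5.1]
opening: 0.006
```

```bash
python3 look.py l5
```

```text
[497.3 -62.5 116.9] [-1.6  0.9  5.1]
red 67 z [112.8 115.5 121.3 134.2 136.2] med xy [502.4 -54.1]
blue 77 z [112.1 114.  125.8 135.2 137.1] med xy [601. -86.]
yellow 93 z [133.8 140.2 149.6 162.2 164.1] med xy [ 511.  -137.7]
```

View pics/l5.png

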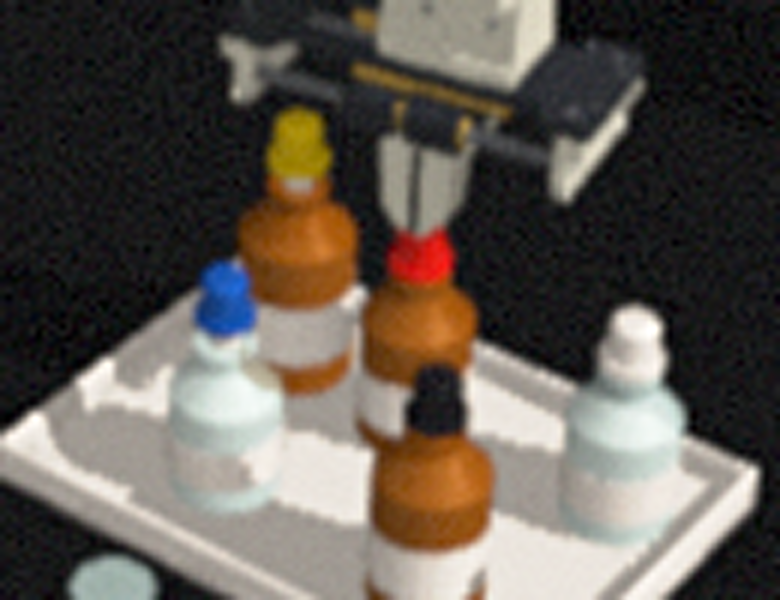

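Request:
drive_tool(
  targets=[
    {"translation":[0,0,0.001],"delta_rot":[0,0,0],"hand":1},
    {"translation":[0,0,0.001],"delta_rot":[0,0,0],"hand":1},
    {"translation":[0,0,0.001],"delta_rot":[0,0,0],"hand":1},
    {"translation":[0,0,0.001],"delta_rot":[0,0,0],"hand":1},
    {"translation":[0,0,0],"delta_rot":[0,0,0],"hand":1},
    {"translation":[0,0,0],"delta_rot":[0,0,0],"hand":1},
    {"translation":[0,0,0],"delta_rot":[0,0,0],"hand":1},
    {"translation":[0,0,0],"delta_rot":[0,0,0],"hand":1},
    {"translation":[0,0,0],"delta_rot":[0,0,0],"hand":1},
    {"translation":[0,0,0.001],"delta_rot":[0,0,0],"hand":1},
  ],
)

```text
time_s: 10.45
eef_pos: [500.7, -63.0, 116.6]
tool_rot: [0.01, 0.98, 0.201, 0.006]
contact_force: [-2.2, 0.1, 7.4]
opening: 0.007
```

z stayed at 116.6 while the force rose to 7.4 N, so the red stopper is on its hard stop. Lifting.

Request:
drive_tool(
  targets=[
    {"translation":[0,0,-0.003],"delta_rot":[0,0,0],"hand":1},
    {"translation":[0,0,-0.005],"delta_rot":[0,0,0],"hand":1},
    {"translation":[0,0,-0.008],"delta_rot":[0,0,0],"hand":1},
    {"translation":[0,0,-0.01],"delta_rot":[0,0,0],"hand":1},
    {"translation":[0,0,-0.01],"delta_rot":[0,0,0],"hand":1},
    {"translation":[0,0,-0.01],"delta_rot":[0,0,0],"hand":1},
    {"translation":[0,0,-0.006],"delta_rot":[0,0,0],"hand":1},
    {"translation":[0,0,-0.002],"delta_rot":[0,0,0],"hand":1},
    {"translation":[0,0,0],"delta_rot":[0,0,0],"hand":1},
    {"translation":[0,0,0],"delta_rot":[0,0,0],"hand":1},
  ],
)

```text
time_s: 11.45
eef_pos: [501.0, -62.3, 175.5]
tool_rot: [0.01, 0.98, 0.2, 0.008]
contact_force: [0.1, -0.4, 0.3]
opening: 0.003
```

```bash
cat >> h.py <<'E'
def level(o):
    R=tool(o); z=R[:,2]; ax=np.cross(z,[0,0,-1]); print("levelling rotvec tool",(R.T@ax).round(3))
E
python3 look.py l6; python3 -c "
from station import ctrl
from h import *
o=ctrl.get_obs();go(o,[597,-92,160]);level(o)"
```

```text
[501.  -62.3 175.5] [ 0.1 -0.4  0.3]
red 101 z [112.  114.9 127.4 139.7 141.7] med xy [499.9 -56.7]
blue 77 z [111.  114.1 126.5 136.  137.9] med xy [600.8 -86. ]
yellow 92 z [131.8 140.9 150.8 162.6 164.5] med xy [ 511.3 -137.6]
t 11.55 pos [500.8 -62.3 175.2] F [ 0.8 -0.3  0.1] op 0.0
axes x,y,z: [0.919 0.393 0.011] [ 0.393 -0.919  0.022] [ 0.019 -0.016 -1.   ]
tool delta mm [76.6 64.8 17.5]
levelling rotvec tool [ 0.022 -0.011  0.   ]
```

View pics/l6.png

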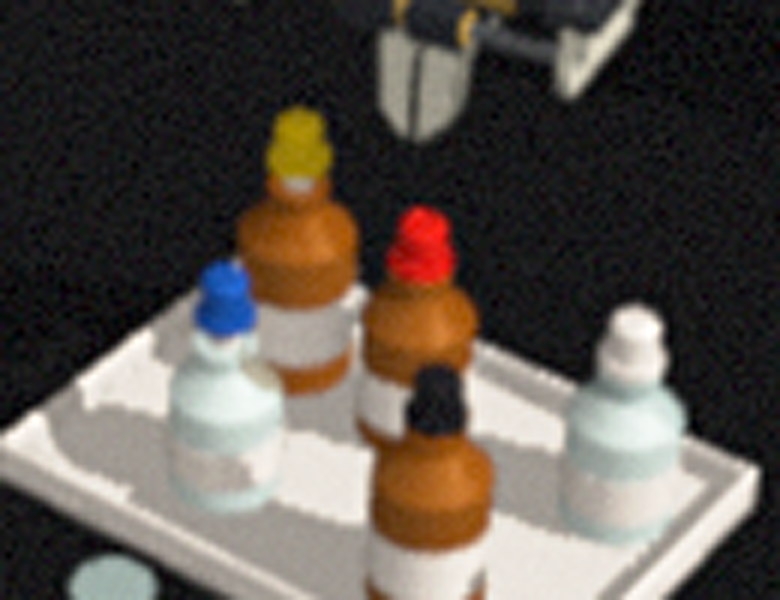

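View pics/l6w.png

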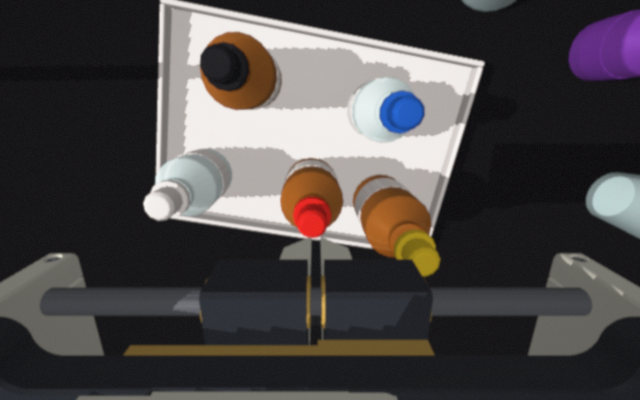

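Red is home and its bottle hasn't shifted. Moving over blue: the clear-glass bottle in the tray, not the green or purple ones outside it.

Request:
drive_tool(
  targets=[
    {"translation":[0.008,0.007,0],"delta_rot":[0.011,-0.005,0],"hand":1},
    {"translation":[0.016,0.013,0],"delta_rot":[0.011,-0.005,0],"hand":1},
    {"translation":[0.016,0.013,0],"delta_rot":[0,0,0],"hand":1},
    {"translation":[0.016,0.013,0],"delta_rot":[0,0,0],"hand":1},
    {"translation":[0.01,0.009,0],"delta_rot":[0,0,0],"hand":1},
    {"translation":[0.006,0.005,0],"delta_rot":[0,0,0],"hand":1},
    {"translation":[0.002,0.002,0],"delta_rot":[0,0,0],"hand":1},
    {"translation":[0,0,0],"delta_rot":[0,0,0],"hand":1},
    {"translation":[0,0,0],"delta_rot":[0,0,0],"hand":1},
    {"translation":[0,0,0],"delta_rot":[0,0,0],"hand":1},
  ],
)

```text
time_s: 12.55
eef_pos: [591.7, -90.2, 170.5]
tool_rot: [-0.002, 0.98, 0.201, -0.005]
contact_force: [0.4, -0.1, -0.0]
opening: 0.004
```

```bash
python3 -c "
from station import ctrl
from h import *
o=ctrl.get_obs();go(o,[597,-92,116]);level(o)"
```

```text
t 12.55 pos [591.7 -90.2 170.5] F [ 0.4 -0.1 -0. ] op 0.0
axes x,y,z: [ 0.919  0.394 -0.008] [ 0.394 -0.919 -0.006] [-0.01   0.002 -1.   ]
tool delta mm [ 4.6  4.1 54.5]
levelling rotvec tool [-0.006  0.008  0.   ]
```

Request:
drive_tool(
  targets=[
    {"translation":[0.002,0.002,0.004],"delta_rot":[-0.003,0.004,0],"hand":1},
    {"translation":[0.002,0.002,0.007],"delta_rot":[0,0,0],"hand":1},
    {"translation":[0,0,0.008],"delta_rot":[0,0,0],"hand":1},
    {"translation":[0,0,0.008],"delta_rot":[0,0,0],"hand":1},
    {"translation":[0,0,0.008],"delta_rot":[0,0,0],"hand":1},
    {"translation":[0,0,0.006],"delta_rot":[0,0,0],"hand":1},
    {"translation":[0,0,0.003],"delta_rot":[0,0,0],"hand":1},
    {"translation":[0,0,0.001],"delta_rot":[0,0,0],"hand":1},
    {"translation":[0,0,0],"delta_rot":[0,0,0],"hand":1},
    {"translation":[0,0,0],"delta_rot":[0,0,0],"hand":1},
  ],
)

```text
time_s: 13.55
eef_pos: [595.6, -92.1, 120.8]
tool_rot: [-0.001, 0.979, 0.202, -0.003]
contact_force: [-0.8, 0.2, 0.3]
opening: 0.001
```

```bash
python3 look.py l7; python3 -c "
from station import ctrl
from h import *
o=ctrl.get_obs();go(o,[597,-92,114]);level(o)"
```

```text
[595.6 -92.1 120.8] [-0.8  0.2  0.3]
red 100 z [113.7 115.3 127.7 140.1 142.2] med xy [499.9 -56.6]
blue 63 z [113.3 114.3 124.6 135.6 138.3] med xy [602. -85.]
yellow 20 z [131.3 137.8 142.8 147.5 150.1] med xy [ 507.8 -132.5]
t 13.65 pos [595.6 -92.2 121. ] F [-0.6 -0.5  0.2] op 0.0
axes x,y,z: [ 0.919  0.395 -0.005] [ 0.395 -0.919 -0.003] [-0.006  0.    -1.   ]
tool delta mm [1.4 0.4 7. ]
levelling rotvec tool [-0.003  0.005  0.   ]
```

View pics/l7.png

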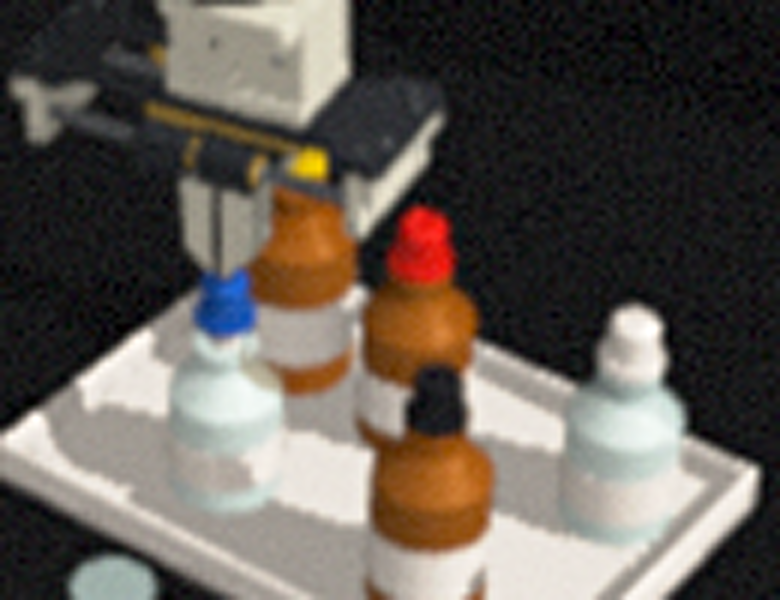

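View pics/l7w.png

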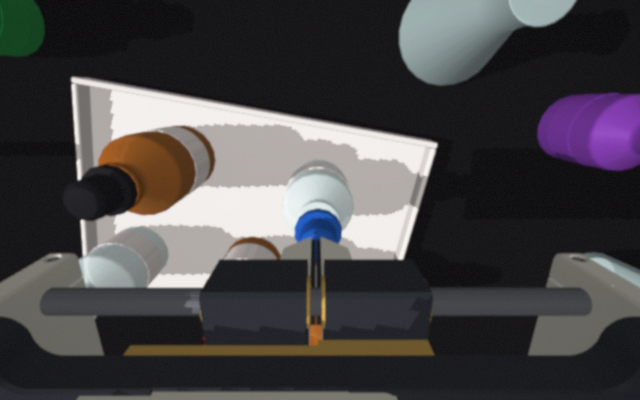

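The fingers are centred on the blue stopper. Yellow is visible behind the gripper and clear of it (about 50 mm beyond the gripper body). Pressing.

Request:
drive_tool(
  targets=[
    {"translation":[0.001,0,0.002],"delta_rot":[0,0,0],"hand":1},
    {"translation":[0,0,0.002],"delta_rot":[0,0,0],"hand":1},
    {"translation":[0,0,0.002],"delta_rot":[0,0,0],"hand":1},
    {"translation":[0,0,0.001],"delta_rot":[0,0,0],"hand":1},
    {"translation":[0,0,0.001],"delta_rot":[0,0,0],"hand":1},
    {"translation":[0,0,0.001],"delta_rot":[0,0,0],"hand":1},
    {"translation":[0,0,0.001],"delta_rot":[0,0,0],"hand":1},
    {"translation":[0,0,0.001],"delta_rot":[0,0,0],"hand":1},
    {"translation":[0,0,0.001],"delta_rot":[0,0,0],"hand":1},
    {"translation":[0,0,0.001],"delta_rot":[0,0,0],"hand":1},
  ],
)

```text
time_s: 14.65
eef_pos: [597.6, -91.9, 109.3]
tool_rot: [0.0, 0.979, 0.201, -0.002]
contact_force: [-1.3, 0.6, 4.4]
opening: 0.004
```

Request:
drive_tool(
  targets=[
    {"translation":[0,0,0.001],"delta_rot":[0,0,0],"hand":1},
    {"translation":[0,0,0.001],"delta_rot":[0,0,0],"hand":1},
    {"translation":[0,0,0.001],"delta_rot":[0,0,0],"hand":1},
    {"translation":[0,0,0.001],"delta_rot":[0,0,0],"hand":1},
    {"translation":[0,0,0.001],"delta_rot":[0,0,0],"hand":1},
    {"translation":[0,0,0.001],"delta_rot":[0,0,0],"hand":1},
    {"translation":[0,0,0],"delta_rot":[0,0,0],"hand":1},
    {"translation":[0,0,0],"delta_rot":[0,0,0],"hand":1},
    {"translation":[0,0,0],"delta_rot":[0,0,0],"hand":1},
    {"translation":[0,0,0],"delta_rot":[0,0,0],"hand":1},
  ],
)

```text
time_s: 15.65
eef_pos: [597.4, -91.9, 102.5]
tool_rot: [0.0, 0.979, 0.201, -0.002]
contact_force: [-1.7, 0.2, 3.6]
opening: 0.008
```

```bash
python3 look.py l8
```

```text
[597.4 -91.9 102.5] [-1.7  0.2  3.6]
red 95 z [113.7 115.6 125.2 139.9 142.1] med xy [500. -56.]
blue 50 z [101.3 103.6 108.6 117.7 121. ] med xy [602.5 -84.3]Traceback (most recent call last):
  File "look.py", line 10, in <module>
    print(c,len(P),'z',np.percentile(P[:,2],[2,10,50,90,98]).round(1),'med xy',np.median(P[:,:2],0).round(1))
                       ~~~~~~~~~~~~~^^^^^^^^^^^^^^^^^^^^^^^^
    return _quantile_unchecked(
        a, q, axis, out, overwrite_input, method, keepdims, weights)
    return _ureduce(a,
                    func=_quantile_ureduce_func,
    ...<5 lines>...
                    overwrite_input=overwrite_input,
                    method=method)
    r = func(a, **kwargs)
    result = _quantile(arr,
                       quantiles=q,
    ...<2 lines>...
                       out=out,
                       weights=wgt)
    slices_having_nans = np.isnan(arr[-1, ...])
                                  ~~~^^^^^^^^^
IndexError: index -1 is out of bounds for axis 0 with size 0
```

Yellow is just hidden behind the gripper, so the script error is harmless. Now a confirming push on blue.

Request:
drive_tool(
  targets=[
    {"translation":[0,0,0.001],"delta_rot":[0,0,0],"hand":1},
    {"translation":[0,0,0.001],"delta_rot":[0,0,0],"hand":1},
    {"translation":[0,0,0.001],"delta_rot":[0,0,0],"hand":1},
    {"translation":[0,0,0.001],"delta_rot":[0,0,0],"hand":1},
    {"translation":[0,0,0],"delta_rot":[0,0,0],"hand":1},
    {"translation":[0,0,0],"delta_rot":[0,0,0],"hand":1},
    {"translation":[0,0,0],"delta_rot":[0,0,0],"hand":1},
    {"translation":[0,0,0.001],"delta_rot":[0,0,0],"hand":1},
    {"translation":[0,0,0.001],"delta_rot":[0,0,0],"hand":1},
    {"translation":[0,0,0.001],"delta_rot":[0,0,0],"hand":1},
  ],
)

```text
time_s: 16.7
eef_pos: [599.0, -92.0, 100.5]
tool_rot: [0.002, 0.979, 0.201, -0.001]
contact_force: [-3.3, -0.2, 9.5]
opening: 0.003
```

Force reached 9.5 N with z stalled at 100.5, so blue is on its stop. Lifting, then on to yellow.

Request:
drive_tool(
  targets=[
    {"translation":[0,0,-0.003],"delta_rot":[0,0,0],"hand":1},
    {"translation":[0,0,-0.006],"delta_rot":[0,0,0],"hand":1},
    {"translation":[0,0,-0.01],"delta_rot":[0,0,0],"hand":1},
    {"translation":[0,0,-0.015],"delta_rot":[0,0,0],"hand":1},
    {"translation":[0,0,-0.015],"delta_rot":[0,0,0],"hand":1},
    {"translation":[0,0,-0.015],"delta_rot":[0,0,0],"hand":1},
    {"translation":[0,0,-0.012],"delta_rot":[0,0,0],"hand":1},
    {"translation":[0,0,-0.006],"delta_rot":[0,0,0],"hand":1},
    {"translation":[0,0,0],"delta_rot":[0,0,0],"hand":1},
    {"translation":[0,0,0],"delta_rot":[0,0,0],"hand":1},
  ],
)

```text
time_s: 17.7
eef_pos: [600.1, -91.7, 190.4]
tool_rot: [0.002, 0.979, 0.201, 0.001]
contact_force: [0.2, -0.4, 0.1]
opening: 0.005
```

```bash
sed -i "s/^  print(c,len(P)/  if len(P): print(c,len(P)/" look.py; python3 look.py l9; python3 -c "
from station import ctrl
from h import *
o=ctrl.get_obs();go(o,[507.4,-143.5,170]);level(o)"
```

```text
[600.1 -91.7 190.4] [ 0.2 -0.4  0.1]
red 101 z [111.8 116.  126.2 138.9 141.2] med xy [500.5 -57.2]
blue 68 z [100.5 102.9 113.4 123.3 126. ] med xy [600.2 -85.4]
yellow 94 z [134.6 139.2 151.1 163.  164.6] med xy [ 511.9 -136.4]
t 17.8 pos [599.8 -91.6 189.9] F [ 0.3  0.5 -0.3] op 0.0
axes x,y,z: [0.919 0.395 0.   ] [ 0.395 -0.919  0.004] [ 0.002 -0.004 -1.   ]
tool delta mm [-105.4   11.1   19.9]
levelling rotvec tool [ 0.004 -0.     0.   ]
```

View pics/l9.png

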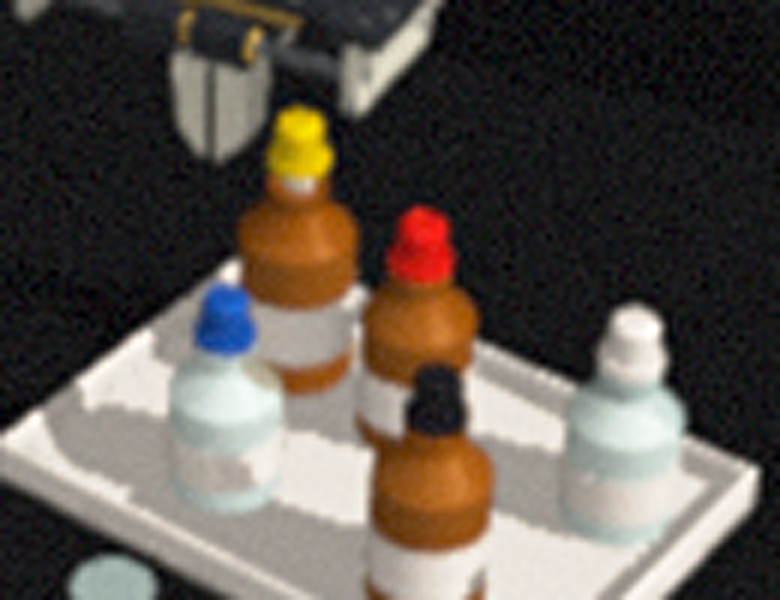

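Blue is home, and yellow is still raised with its top at z about 163. Moving over yellow at this height (tips about 211).

Request:
drive_tool(
  targets=[
    {"translation":[-0.01,0.001,0],"delta_rot":[0.004,0,0],"hand":1},
    {"translation":[-0.018,0.002,0],"delta_rot":[0,0,0],"hand":1},
    {"translation":[-0.022,0.002,0],"delta_rot":[0,0,0],"hand":1},
    {"translation":[-0.022,0.002,0],"delta_rot":[0,0,0],"hand":1},
    {"translation":[-0.016,0.002,0],"delta_rot":[0,0,0],"hand":1},
    {"translation":[-0.01,0.001,0],"delta_rot":[0,0,0],"hand":1},
    {"translation":[-0.004,0.001,0],"delta_rot":[0,0,0],"hand":1},
    {"translation":[-0.001,0,0],"delta_rot":[0,0,0],"hand":1},
    {"translation":[0,0,0],"delta_rot":[0,0,0],"hand":1},
    {"translation":[0,0,0],"delta_rot":[0,0,0],"hand":1},
  ],
)

```text
time_s: 18.8
eef_pos: [500.5, -144.5, 184.8]
tool_rot: [-0.003, 0.979, 0.202, -0.004]
contact_force: [1.8, 0.4, -0.1]
opening: 0.006
```

```bash
python3 -c "
from station import ctrl
from h import *
o=ctrl.get_obs();go(o,[507.4,-143.5,149]);level(o)"
```

```text
t 18.8 pos [ 500.5 -144.5  184.8] F [ 1.8  0.4 -0.1] op 0.01
axes x,y,z: [ 0.919  0.395 -0.007] [ 0.395 -0.919 -0.008] [-0.009  0.004 -1.   ]
tool delta mm [ 7.   2.1 35.8]
levelling rotvec tool [-0.008  0.007  0.   ]
```

Request:
drive_tool(
  targets=[
    {"translation":[0.003,0.001,0],"delta_rot":[-0.004,0.003,0],"hand":1},
    {"translation":[0.003,0.001,0.003],"delta_rot":[-0.002,0.002,0],"hand":1},
    {"translation":[0.001,0,0.005],"delta_rot":[0,0,0],"hand":1},
    {"translation":[0,0,0.006],"delta_rot":[0,0,0],"hand":1},
    {"translation":[0,0,0.006],"delta_rot":[0,0,0],"hand":1},
    {"translation":[0,0,0.006],"delta_rot":[0,0,0],"hand":1},
    {"translation":[0,0,0.004],"delta_rot":[0,0,0],"hand":1},
    {"translation":[0,0,0.002],"delta_rot":[0,0,0],"hand":1},
    {"translation":[0,0,0],"delta_rot":[0,0,0],"hand":1},
    {"translation":[0,0,0],"delta_rot":[0,0,0],"hand":1},
  ],
)

```text
time_s: 19.8
eef_pos: [509.3, -141.2, 148.9]
tool_rot: [-0.002, 0.979, 0.203, -0.001]
contact_force: [-0.4, 0.2, 0.1]
opening: 0.003
```

```bash
python3 look.py l10; python3 -c "
from station import ctrl
from h import *
o=ctrl.get_obs();go(o,[507.4,-143.5,142]);level(o)"
```

```text
[ 509.3 -141.2  148.9] [-0.4  0.2  0.1]
red 100 z [113.  115.6 127.5 139.3 141.9] med xy [499.5 -57.6]
blue 70 z [100.6 103.3 112.2 124.2 127.4] med xy [601.7 -85.9]
yellow 85 z [132.  139.5 147.9 163.  164.4] med xy [ 512.5 -136. ]
t 19.9 pos [ 509.4 -141.3  149. ] F [-0.4 -0.2  0.8] op 0.0
axes x,y,z: [ 0.917  0.398 -0.001] [ 0.398 -0.917 -0.003] [-0.002  0.003 -1.   ]
tool delta mm [-2.7  1.3  7. ]
levelling rotvec tool [-0.003  0.001  0.   ]
```

View pics/l10.png

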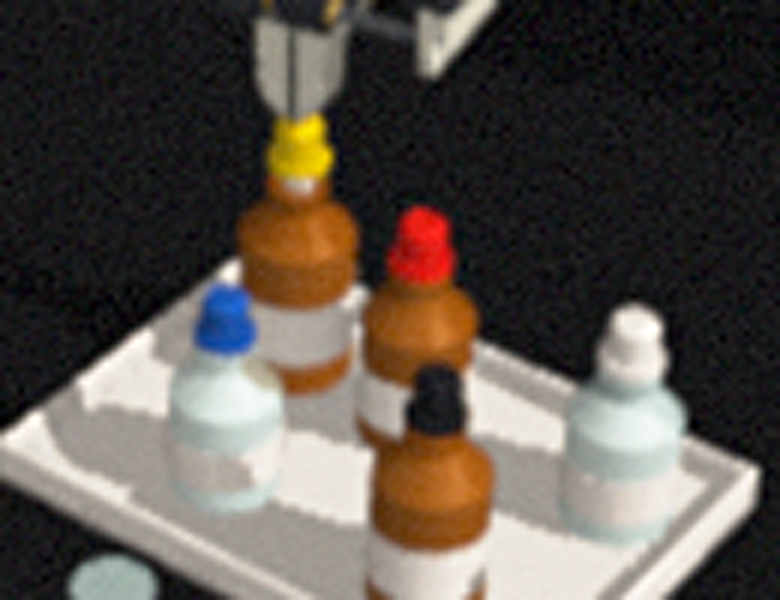

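View pics/l10w.png

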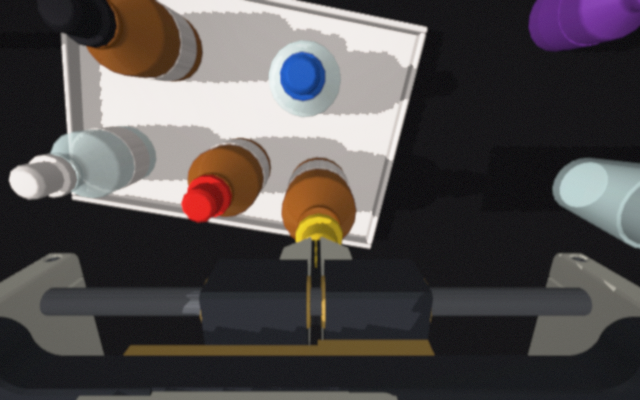

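Request:
drive_tool(
  targets=[
    {"translation":[-0.002,0.001,0.001],"delta_rot":[0,0,0],"hand":1},
    {"translation":[0,0.001,0.002],"delta_rot":[0,0,0],"hand":1},
    {"translation":[0,0,0.001],"delta_rot":[0,0,0],"hand":1},
    {"translation":[0,0,0.001],"delta_rot":[0,0,0],"hand":1},
    {"translation":[0,0,0.001],"delta_rot":[0,0,0],"hand":1},
    {"translation":[0,0,0.001],"delta_rot":[0,0,0],"hand":1},
    {"translation":[0,0,0.001],"delta_rot":[0,0,0],"hand":1},
    {"translation":[0,0,0.001],"delta_rot":[0,0,0],"hand":1},
    {"translation":[0,0,0.001],"delta_rot":[0,0,0],"hand":1},
    {"translation":[0,0,0.001],"delta_rot":[0,0,0],"hand":1},
  ],
)

```text
time_s: 20.9
eef_pos: [509.1, -144.5, 138.5]
tool_rot: [-0.001, 0.979, 0.203, 0.0]
contact_force: [-1.4, 0.3, 3.3]
opening: 0.003
```

Request:
drive_tool(
  targets=[
    {"translation":[0,0,0.001],"delta_rot":[0,0,0],"hand":1},
    {"translation":[0,0,0.001],"delta_rot":[0,0,0],"hand":1},
    {"translation":[0,0,0.001],"delta_rot":[0,0,0],"hand":1},
    {"translation":[0,0,0.001],"delta_rot":[0,0,0],"hand":1},
    {"translation":[0,0,0.001],"delta_rot":[0,0,0],"hand":1},
    {"translation":[0,0,0.001],"delta_rot":[0,0,0],"hand":1},
    {"translation":[0,0,0.001],"delta_rot":[0,0,0],"hand":1},
    {"translation":[0,0,0],"delta_rot":[0,0,0],"hand":1},
    {"translation":[0,0,0],"delta_rot":[0,0,0],"hand":1},
    {"translation":[0,0,0],"delta_rot":[0,0,0],"hand":1},
  ],
)

```text
time_s: 21.9
eef_pos: [509.0, -144.5, 131.3]
tool_rot: [-0.001, 0.979, 0.203, -0.0]
contact_force: [-0.2, 1.0, 3.2]
opening: 0.004
```

Request:
drive_tool(
  targets=[
    {"translation":[0,0,0.001],"delta_rot":[0,0,0],"hand":1},
    {"translation":[0,0,0.001],"delta_rot":[0,0,0],"hand":1},
    {"translation":[0,0,0.001],"delta_rot":[0,0,0],"hand":1},
    {"translation":[0,0,0.001],"delta_rot":[0,0,0],"hand":1},
    {"translation":[0,0,0],"delta_rot":[0,0,0],"hand":1},
    {"translation":[0,0,0],"delta_rot":[0,0,0],"hand":1},
    {"translation":[0,0,0],"delta_rot":[0,0,0],"hand":1},
    {"translation":[0,0,0.001],"delta_rot":[0,0,0],"hand":1},
    {"translation":[0,0,0.001],"delta_rot":[0,0,0],"hand":1},
    {"translation":[0,0,0.001],"delta_rot":[0,0,0],"hand":1},
  ],
)

```text
time_s: 22.9
eef_pos: [511.6, -145.2, 128.4]
tool_rot: [0.002, 0.979, 0.203, 0.002]
contact_force: [-3.1, 0.0, 9.9]
opening: 0.007
```

Force is 9.9 N with z stalled at 128.4, so yellow is home. Lifting clear.

Request:
drive_tool(
  targets=[
    {"translation":[0,0,-0.003],"delta_rot":[0,0,0],"hand":1},
    {"translation":[0,0,-0.006],"delta_rot":[0,0,0],"hand":1},
    {"translation":[0,0,-0.01],"delta_rot":[0,0,0],"hand":1},
    {"translation":[0,0,-0.015],"delta_rot":[0,0,0],"hand":1},
    {"translation":[0,0,-0.02],"delta_rot":[0,0,0],"hand":1},
    {"translation":[0,0,-0.02],"delta_rot":[0,0,0],"hand":1},
    {"translation":[0,0,-0.015],"delta_rot":[0,0,0],"hand":1},
    {"translation":[0,0,-0.008],"delta_rot":[0,0,0],"hand":1},
    {"translation":[0,0,0],"delta_rot":[0,0,0],"hand":1},
    {"translation":[0,0,0],"delta_rot":[0,0,0],"hand":1},
  ],
)

```text
time_s: 23.9
eef_pos: [511.9, -144.4, 233.6]
tool_rot: [0.002, 0.979, 0.203, 0.003]
contact_force: [0.5, 0.3, -0.2]
opening: 0.008
```

```bash
python3 look.py l11
```

```text
[ 511.9 -144.4  233.6] [ 0.5  0.3 -0.2]
red 101 z [113.  115.7 125.2 140.  141.2] med xy [499.4 -56.5]
blue 69 z [ 99.7 102.9 111.8 124.5 126.7] med xy [601.3 -86.1]
yellow 103 z [123.  127.  139.9 153.3 155.6] med xy [ 512.1 -136.3]
```

View pics/l11.png

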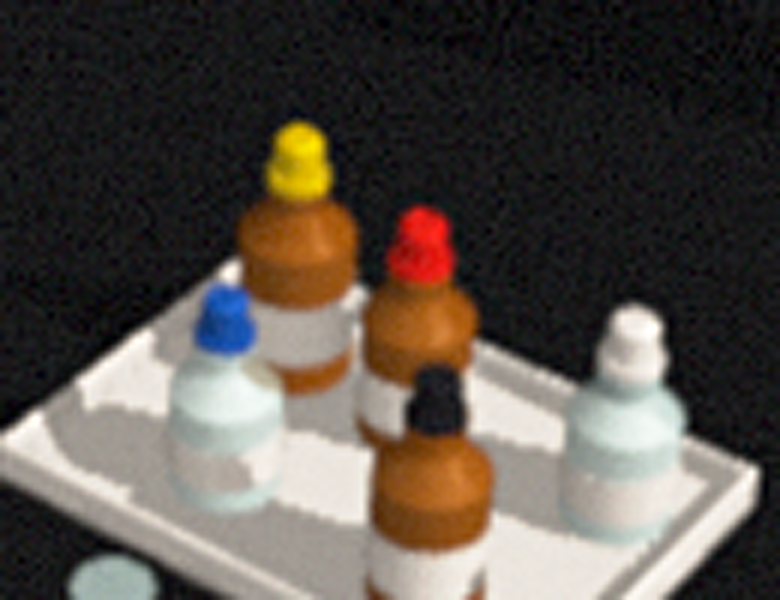

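View pics/l11w.png

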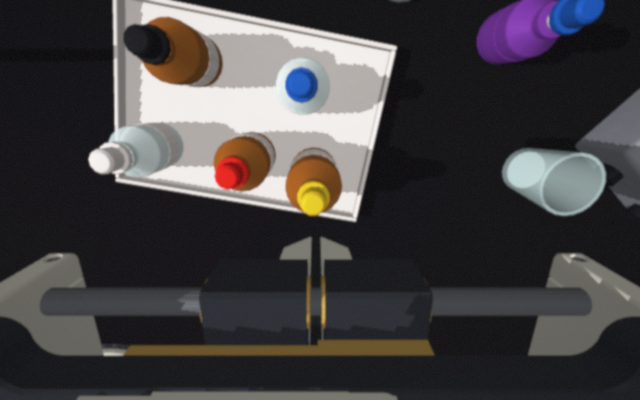

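```bash
python3 -c "
from station import ctrl
from h import *
import cv2
p=ctrl.capture('wrist')
hsv=cv2.cvtColor(p['pixels'],cv2.COLOR_BGR2HSV);h=hsv[...,0].astype(int)
for c,a,b,X,Y,H in [('red',172,6,496,-62,138),('blue',105,125,597,-92,123),('yellow',20,33,507.4,-143.5,151)]:
  m=((h>=a)&(h<=b)) if a<b else ((h>=a)|(h<=b)); m&=(hsv[...,1]>170)&(hsv[...,2]>70)
  P=cloud(p,m);P=P[(np.hypot(P[:,0]-X,P[:,1]-Y)<30)&(P[:,2]>90)]
  zm=np.percentile(P[:,2],90);T=P[P[:,2]>zm-3];print(c,'top',np.median(T,0).round(1),'home',H)
"
```

```text
red top [495.  -63.2 137.6] home 138
blue top [595.6 -92.9 122.6] home 123
yellow top [ 507.  -143.5  150.6] home 151
```

All three tops are within 0.5 mm of their home heights and at their original xy.

```bash
python3 -c "
from station import ctrl
print(ctrl.hand_in())"
```

```text
the job is handed in; nothing more can be done
None
```

I pressed the red, blue and yellow stoppers home in that order with the shut fingertips, lifted clear and handed the job in at about 24 s. The hand-in gives no verdict.

- **Home:** each stopper stalled on its hard stop at 7 to 10 N at my readings. The final wrist-camera check put the tops at z 137.6, 122.6 and 150.6 mm, against home heights of 138, 123 and 151 mm.
- **Position:** the three pressed stoppers ended within about 2 mm of where they began. In the last pictures all five bottles stand upright and in place. I didn't measure the black and white bottles again. The other things on the bench I only saw in part, and I never took the arm near them.
- **Disagreements:** the fingertips turned out to be about 21 mm above the reported TCP height, so I found contact by force and camera depth instead. The scene camera read the final tops 1.5 to 2 mm higher than the wrist camera. It also read them slightly high before I moved anything.

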